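Lock the citrus mill and turn its lid to the spout

ROBOT

A 6-joint arm with a two-finger parallel gripper is mounted at the origin on the work surface. World frame = base frame: x ahead of the robot, y to its left, z up, the work surface at z = 0. Lengths are in m, angles in rad, forces in N, time in s.
With the tool pointing down it reaches from about 0.3 to 0.875 m from the base axis. Payload 6.4 kg.
Tool frame: the origin (TCP) lies at the very end of the fingers, on their centre line; the grasp point (between the pads) lies 19 mm behind it; z points along the fingers, y is the line along which they close (so a half turn about z gives the same grasp; the last joint's range is limited). The gripper opens to 85 mm and grips with 20 to 120 N. Pads are 22 mm wide; open, the fingers measure 114 mm over their backs; the gripper's body (76 mm by 85 mm) begins 54 mm behind the grasp point. The pads swing forward as they close: fully open they stand 13 mm farther back than shut.
Start: joints at [-1.366, 0.181, 1.607, -0, 1.354, -0.206], TCP at [0.23, -0.527, 0.231] pointing down, gripper open.
Joint ranges: [-2.99, 2.99], [-0.89, 2.07], [0.3, 2.58], [-1.14, 4.28], [0, 2.63], [-3.12, 3.12]. Speed limits (rad/s): [2.57, 2.57, 3.01, 3.14, 3.14, 3.14].

INTERFACE

Orientations are given as a unit quaternion [w, x, y, z].
In Python, from bench import telemetry, camera, ctrl, spotter gives the robot as it stands.
- The arm moves only by the tool send_rows, never from a script. Its argument "series" is a list of rows, each a list of 3 entries, a list of its own where there are three numbers: the turn, a rotation vector about the world's x, y, z in degrees, then the shift along the world's x, y, z in mm, then the closure, from -1 (fully open) to 1 (shut), so that 0 is half open. In form: [[[rx, ry, rz], [dx, dy, dz], gripper], ...]. A call has 1 to 10 rows; each row is the pose to reach, as a shift and turn from the pose commanded when the call began; what a row does not reach only later rows make up. A row lasts 1/8 s, in which the tool goes at most 62.5 mm and 10.7 degrees, less where a joint would pass 70% of its speed; a pose out of reach is approached as far as the arm can. A call with a gripper value outside its range is refused whole. The fingers move at their own pace and stop on an object; the grip force is fixed at half the most. Time passes only in rows, so rows that repeat a pose let the fingers close. It gives the time, the measured TCP pose, the force, the opening and the grip force at its end, in the units of the state.
- telemetry.get_obs(): the state, without advancing time (a new reading comes with each control period).
- camera(name): name is "scene" or "top" or "wrist"; returns a dict with "pixels" (420x560x3 uint8, red, green, blue), "camera_matrix" (3x3 intrinsics, pixels), "xyz" and "orientation" of the camera in the world. Camera axes: x right, y up, looking along -z (the intrinsics and any distortion apply to the point x, -y, -z); pixel columns grow to the right and rows downward; lengths in m; the calibration is good to about 2 mm. A picture is of the moment at which its call begins. There is no depth.
- ctrl.hand_in(): hands the job in; it is judged then, once.
Trained networks look in the newest picture that a camera, given by its name, has taken for a name from the list of things; names that differ only in an ending like _2 or _b are one class to them, and where a whole thing is asked for, a point or a joint stands for the part that bears it (a point fixed in the world has none). Each returns a list of dicts, best first, with "conf" (0 to 1); they miss things now and then, are a little off and sometimes report something else, mostly with a low value. They report only what shows in the picture. A call takes as long as a camera call.
- spotter.boxes_of(thing, camera): "xyz" ([x, y, z] in m, in world coordinates, good to about 4 mm: the middle of the surface that is visible of it).
- spotter.landmark_of(thing, camera): "xyz" ([x, y, z] in m, in world coordinates, good to about 4 mm: a listed point, or the origin of a listed thing).
The state is a dict: "time_s": time; "q": joint angles; "dq": joint speeds; "joint_efforts": joint torques, N m; "eef_pos": TCP position; "eef_rot": TCP orientation; "wrist_force": force on the tool from outside, world axes, zero at the start; "torque": the same for the moment, N m; "opening": opening from 0.0 (shut) to 1.0 (fully open); "grasp_force": force on a finger pad.
Only numpy, scipy, OpenCV 4.12 (cv2) and the standard library are available. Lean on these libraries where they do the work, as an engineer would, in place of code of your own. Each camera call takes 0.05 s, during which the arm holds its last target. There are 200 camera calls.

TASK

Get the citrus mill ready to pour: first lock its foot by pushing the low swing lever with a fingertip, counter-clockwise seen from above, all the way to its stop; only then push the arm on the lid round (either way) until it points straight along the spout. Just push: do not grip the lever or the lid's arm, do not shift or lift the mill, and leave the lime, the ramekin, the jar and the zester where they are.

Things in the scene. Friction and masses are not known exactly. Their poses are not given: they have to be found in the camera images.
- mill: low round steel citrus mill, 2.6 kg, loose on the counter (slides only above about 15 N). Origin: centre of its underside, on the lid's vertical axis; z up, x along the spout. Foot 152 mm wide, 22 mm high; bowl 140 mm wide, 90 mm high; lid 138 mm wide, its surface 102 mm above the counter. Loop handle out to 118 mm along -x, 28 to 86 mm high
- lid (a joint): lid angle, rad, about the mill's axis: 0 (and again 6.283) when the lid's arm points along the spout, growing counter-clockwise from above; stops at -0.7 and 6.98, starts at 0.7 to 5.58. Friction 0.10 N m, no spring: stays where left. Arm: black bar 10 mm wide, from a 28 mm hub (126 mm high) out to 66 mm from the axis, 102 to 122 mm above the counter
- lid_grip (a point): top centre of the round black post, 14 mm in diameter, standing on the lid's arm 60 mm from the axis; 140 mm above the counter. Its x axis points outward along the arm, y square to it, z up. The dark pouring gap of the lid lies under it
- lock_lever (a joint): foot lever angle, rad: 0 open, 1.4 locked against its stop, growing counter-clockwise from above; starts at 0 to 0.4. At 0 it points from its pivot in the mill's direction -130 degrees (from mill +x), at 1.4 in -50 degrees. Friction 0.10 N m, no spring: stays where left. Flat steel bar 16 mm wide, 31 to 39 mm above the counter
- lever_pivot (a point): on the lever's vertical pivot axis at the foot's edge, at mill x 0, y -78 mm; 42 mm above the counter
- lever_tab (a point): top centre of the upright black tab at the lever's outer end, 80 mm from the pivot, 92 mm above the counter. Plate 24 mm long along the lever, 8 mm thick across it, 62 mm tall. Site x axis outward along the lever, y across the tab in the direction of locking, z up
- spout_tip (a point): middle of the spout's open outer end, 111 mm from the mill's axis along mill +x, 88 mm above the counter; the spout is a trough 38 mm wide, 66 to 88 mm high
- lime: loose lime, 58 mm across, 57 mm high, origin at its underside; leave alone
- ramekin: loose small white bowl, 72 mm across, 45 mm high, origin at its underside; leave alone
- jar: loose small glass jar, 56 mm across, 80 mm high, origin at its underside; leave alone
- zester: loose long hand grater lying along its x axis, 330 mm long, 34 mm wide, 24 mm high, green handle towards its -x; origin on the counter 160 mm from the handle's end; leave alone

How it is judged:
By the outcome, as a careful person would: the job done as asked, in the order asked, and still so for the second after the job is handed in, with the robot touching nothing.
It also fails if it takes over 67 s, if anything falls off the work surface, if the arm or the gripper's body presses on something with over 40 N, if the wrist force passes 120 N, or if a joint passes its speed limit or range.

## Working session

There is one attempt and no reset: what is moved stays moved. The work goes in short steps, Python scripts to look and compute and a tool call to move; the robot and the scene stay as the last step left them, time stands still between calls to the robot, and variables do not carry over. Pictures are saved under pics/ and viewed, at most 10 in all, crops included, and the job is handed in when it is done.

Besides the shell and the picture viewer there is one more tool, called after "Call:" as a command line: name --argument value ..., lists and objects as JSON in quotes. send_rows: Moves the arm, as the interface text tells. Its arguments: {"type":"object","properties":{"series":{"type":"array","items":{"type":"array"}}},"required":["series"]}

```bash
mkdir -p pics; cat > look.py <<'E'
from bench import telemetry, camera, ctrl, spotter
import cv2, numpy as np
def snap(n,f):
    c=camera(n); cv2.imwrite('pics/'+f,c['pixels'][:,:,::-1].copy()); return c
def lm(cam,things):
    for t in things:
        r=spotter.landmark_of(t,cam)
        print(cam,t,[(np.round(d['xyz'],4).tolist(),round(d['conf'],2)) for d in r[:2]])
E
python3 - <<'E'
from look import *
for c in ['top','scene']:
    snap(c,c+'1.png')
    lm(c,['mill','lid_grip','lever_pivot','lever_tab','spout_tip','lime','ramekin','jar','zester'])
o=telemetry.get_obs();print(o['time_s'],o['eef_pos'],o['eef_rot'],o['opening'])
E
```

```text
top mill [([0.5969, 0.1096, 0.0001], 0.8), ([0.5998, -0.0399, 0.0968], 0.71)]
top lid_grip [([0.5972, 0.1695, 0.14], 0.92)]
top lever_pivot [([0.6201, 0.0386, 0.0445], 0.81), ([0.5565, 0.404, 0.0018], 0.49)]
top lever_tab [([0.5573, 0.4024, -0.0004], 0.75), ([0.5964, -0.041, 0.0974], 0.55)]
top spout_tip [([0.7051, 0.1423, 0.0867], 0.96), ([0.5981, 0.1699, 0.1405], 0.69)]
top lime []
top ramekin [([0.7453, -0.2458, 0.0025], 0.91)]
top jar [([0.456, 0.2598, -0.0004], 0.71)]
top zester [([0.5558, 0.4049, 0.0024], 0.94)]
scene mill [([0.5946, 0.1135, -0.0008], 0.89)]
scene lid_grip [([0.594, 0.1703, 0.1415], 0.57)]
scene lever_pivot [([0.6206, 0.0337, 0.039], 0.75)]
scene lever_tab [([0.5964, -0.0405, 0.0906], 0.96)]
scene spout_tip []
scene lime [([0.4177, -0.2577, 0.0024], 0.95)]
scene ramekin [([0.7456, -0.2487, 0.0016], 0.92)]
scene jar [([0.4552, 0.256, 0.0], 0.84), ([0.5954, 0.1108, -0.0006], 0.57)]
scene zester [([0.5567, 0.4065, -0.0], 0.92)]
1.0 [ 0.22963197 -0.52718193  0.23129659] [ 5.24465851e-06  9.78983194e-01  2.03940935e-01 -1.17455273e-05] 1.0007713985878135
```

View pics/top1.png

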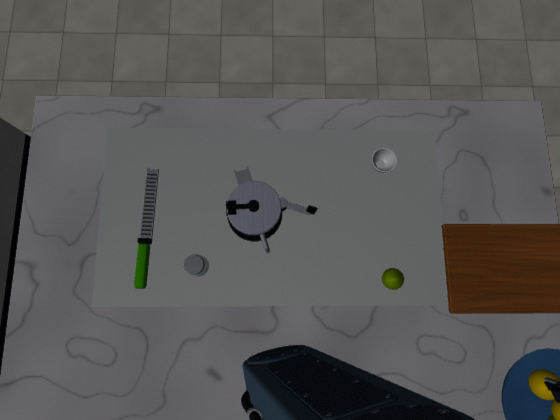

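View pics/scene1.png

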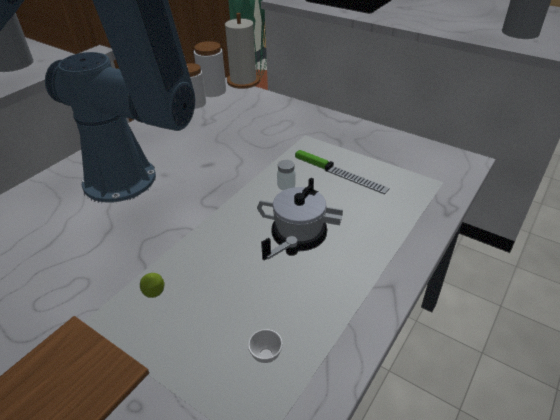

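Top view: mill centre is near px (254,207), the spout points up-left to (243,173), and the lid arm points left to (232,208). The lever tab is at (312,210). The scene view agrees. This gives a mill yaw of about 17° and a lever angle of about 0.1 rad. Next I move near the lever, shut the fingers and take a wrist view.

Call:
send_rows --series '[[[0,0,-10],[50,50,50],1],[[0,0,-20],[90,100,90],1],[[0,0,-30],[130,150,110],1],[[0,0,-40],[170,200,120],1],[[0,0,-40],[210,260,120],1],[[0,0,-40],[240,320,120],1],[[0,0,-40],[270,380,120],1],[[0,0,-40],[290,430,120],1],[[0,0,-40],[290,460,120],1],[[0,0,-40],[290,460,120],1]]'

```text
time_s: 2.25
eef_pos: [0.5201, -0.0639, 0.3515]
eef_rot: [-0.0, 0.99, -0.141, 0.0]
wrist_force: [0.1, -0.3, 1.1]
opening: -0.002
grasp_force: 0.0
```

```bash
python3 - <<'E'
from look import *
o=telemetry.get_obs();print(o['time_s'],o['eef_pos'],o['eef_rot'],o['opening'],o['wrist_force'])
for c in ['wrist','top','wrist','scene']:
    snap(c,c+'2.png')
    lm(c,['mill','lid_grip','lever_pivot','lever_tab','spout_tip'])
E
```

```text
2.25 [ 0.52014391 -0.06390328  0.35148989] [-2.53603555e-04  9.89998522e-01 -1.41077376e-01  1.90886353e-04] -0.0017382970141430769 [ 0.12670336 -0.29377954  1.1304052 ]
wrist mill [([0.5992, 0.1081, -0.0006], 0.81)]
wrist lid_grip [([0.5981, 0.1659, 0.1401], 0.8)]
wrist lever_pivot [([0.6199, 0.0365, 0.0449], 0.9)]
wrist lever_tab [([0.6007, -0.039, 0.0891], 0.78)]
wrist spout_tip [([0.7014, 0.148, 0.0869], 0.89)]
top mill [([0.5971, 0.1143, 0.0013], 0.58)]
top lid_grip [([0.5949, 0.1698, 0.1412], 0.79), ([0.6226, 0.0396, 0.0451], 0.47)]
top lever_pivot [([0.6226, 0.0384, 0.0441], 0.75)]
top lever_tab []
top spout_tip []
wrist mill [([0.5983, 0.1065, -0.0001], 0.93)]
wrist lid_grip [([0.5965, 0.1656, 0.1377], 0.77), ([0.6202, 0.0413, 0.0402], 0.36)]
wrist lever_pivot [([0.6192, 0.0338, 0.0447], 0.72)]
wrist lever_tab [([0.6045, -0.0391, 0.0889], 0.7)]
wrist spout_tip []
scene mill [([0.5968, 0.1107, -0.001], 0.95)]
scene lid_grip [([0.5951, 0.1719, 0.1398], 0.59)]
scene lever_pivot [([0.6204, 0.0348, 0.0399], 0.68)]
scene lever_tab [([0.5962, -0.0409, 0.0914], 0.88), ([0.5951, 0.1132, 0.0016], 0.7)]
scene spout_tip [([0.7028, 0.1457, 0.091], 0.89), ([0.4169, -0.2577, 0.0007], 0.32)]
```

View pics/wrist2.png

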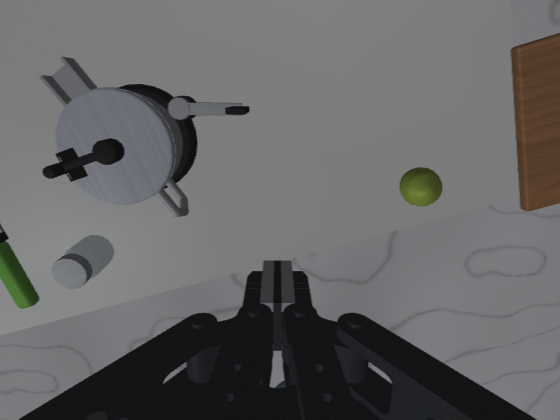

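The wrist view shows the lever pivot at px (180,107) and the tab at (237,110). The spout opens at (65,75), the lid post is at (52,170), and the fingers are shut at (277,265). Averaging the spotter results:

| Item | Value |
|---|---|
| Mill centre | (0.597, 0.1105) |
| Mill yaw | about 18° |
| Pivot | (0.6204, 0.036) |
| Lever world angle | about -106° (locks at -32°) |

I'm descending behind the tab.

Call:
send_rows --series '[[[0,0,0],[20,18,-50],1],[[0,0,0],[40,37,-100],1],[[0,0,0],[40,37,-150],1],[[0,0,0],[40,37,-200],1],[[0,0,0],[40,37,-250],1],[[0,0,0],[40,37,-289],1],[[0,0,0],[40,37,-289],1],[[0,0,0],[40,37,-289],1]]'

```text
time_s: 4.45
eef_pos: [0.5608, -0.0305, 0.0639]
eef_rot: [0.0, 0.99, -0.143, 0.001]
wrist_force: [0.7, 0.2, 1.0]
opening: -0.001
grasp_force: 0.0
```

```bash
python3 - <<'E'
from look import *
o=telemetry.get_obs();print(o['time_s'],o['eef_pos'],o['eef_rot'],o['wrist_force'])
b=np.array([559.6,-30.2]);P=np.array([620.4,36.0])
for th,d in [(-106,28),(-106,20),(-106,15),(-100,15),(-94,15),(-88,15),(-82,15),(-76,15),(-70,15),(-64,15),(-58,15),(-52,15),(-46,15),(-43,15),(-40,15),(-38,15),(-36,15),(-34,15),(-32,15),(-30,15)]:
    a=np.radians(th);u=np.array([np.cos(a),np.sin(a)]);t=np.array([-u[1],u[0]])
    print(th,d,th+106,np.round(P+80*u-d*t-b,1))
E
```

```text
4.45 [ 0.56082897 -0.03045385  0.06385276] [ 1.24230632e-04  9.89702827e-01 -1.43133595e-01  1.03572714e-03] [0.66665055 0.15699545 0.98704852]
-106 28 0 [11.8 -3. ]
-106 20 0 [19.5 -5.2]
-106 15 0 [24.3 -6.6]
-100 15 6 [ 32.1 -10. ]
-94 15 12 [ 40.3 -12.6]
-88 15 18 [ 48.6 -14.3]
-82 15 24 [ 57.1 -15.1]
-76 15 30 [ 65.6 -15.1]
-70 15 36 [ 74.1 -14.1]
-64 15 42 [ 82.4 -12.3]
-58 15 48 [90.5 -9.6]
-52 15 54 [98.2 -6.1]
-46 15 60 [105.6  -1.8]
-43 15 63 [109.1   0.7]
-40 15 66 [112.4   3.3]
-38 15 68 [114.6   5.1]
-36 15 70 [116.7   7. ]
-34 15 72 [118.7   9. ]
-32 15 74 [120.7  11.1]
-30 15 76 [122.6  13.2]
```

Call:
send_rows --series '[[[0,0,0],[8,-2,0],1],[[0,0,0],[14,-4,0],1],[[0,0,0],[19,-5,0],1],[[0,0,0],[24,-6.5,0],1],[[0,0,3],[28,-8,0],1],[[0,0,6],[32,-10,0],1],[[0,0,9],[36,-11.5,0],1],[[0,0,12],[40,-12.5,0],1],[[0,0,15],[44.5,-13.5,0],1],[[0,0,18],[48.5,-14.5,0],1]]'

```text
time_s: 5.7
eef_pos: [0.608, -0.0447, 0.0621]
eef_rot: [-0.0, 1.0, 0.014, -0.001]
wrist_force: [-1.5, 0.2, -0.1]
opening: -0.002
grasp_force: 0.6
```

```bash
python3 - <<'E'
from look import *
for c in ['wrist','scene']:
    snap(c,c+'3.png')
    lm(c,['mill','lever_pivot','lever_tab'])
o=telemetry.get_obs();print(o['time_s'],o['eef_pos'],o['wrist_force'])
E
```

```text
wrist mill [([0.5985, 0.1077, -0.0004], 0.86)]
wrist lever_pivot [([0.6223, 0.0404, 0.0444], 0.71)]
wrist lever_tab [([0.6251, -0.0427, 0.0883], 0.58)]
scene mill [([0.5967, 0.1129, -0.0009], 0.81)]
scene lever_pivot [([0.6229, 0.0363, 0.0399], 0.77)]
scene lever_tab [([0.6223, 0.0387, 0.0398], 0.58), ([0.6182, -0.044, 0.0915], 0.54)]
6.1 [ 0.60810028 -0.04464275  0.06229246] [-0.06275441 -0.36798562 -0.04748086]
```

View pics/wrist3.png

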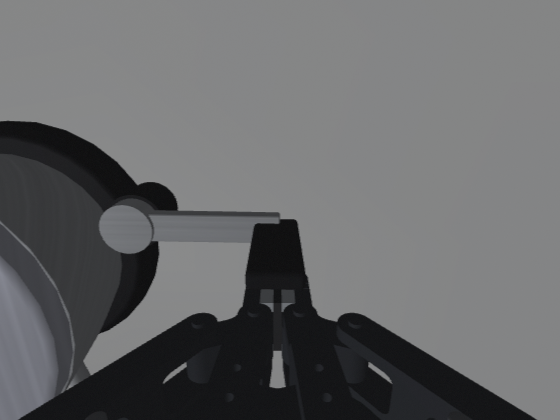

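The tab at px (275,250) sits flat against the fingertips and the lever is turning with them; the mill hasn't moved. I'm continuing along the arc.

Call:
send_rows --series '[[[0,0,3],[4.3,-0.5,0],1],[[0,0,6],[8.6,-0.6,0],1],[[0,0,9],[13,-0.7,0],1],[[0,0,12],[17,-0.6,0],1],[[0,0,15],[21.4,-0.2,0],1],[[0,0,18],[25.6,0.4,0],1],[[0,0,21],[29.8,1.2,0],1],[[0,0,24],[33.9,2.2,0],1],[[0,0,27],[38,3.5,0],1],[[0,0,30],[42,4.9,0],1]]'

```text
time_s: 7.35
eef_pos: [0.65, -0.0402, 0.0623]
eef_rot: [0.0, 0.962, 0.272, -0.0]
wrist_force: [-1.1, -1.2, 0.6]
opening: 0.002
grasp_force: 0.7
```

Call:
send_rows --series '[[[0,0,3],[4,1.6,0],1],[[0,0,6],[7.7,3.5,0],1],[[0,0,9],[11.5,5.6,0],1],[[0,0,12],[15,7.8,0],1],[[0,0,14],[17.5,9.5,0],1],[[0,0,16],[19.6,11,0],1],[[0,0,18],[21.9,12.9,0],1],[[0,0,19],[23,13.8,0],1],[[0,0,20],[24.1,14.7,0],1]]'

```text
time_s: 8.48
eef_pos: [0.6743, -0.025, 0.0623]
eef_rot: [0.0, 0.9, 0.435, 0.0]
wrist_force: [-0.1, -2.2, -0.2]
opening: -0.005
grasp_force: 0.6
```

```bash
python3 - <<'E'
from look import *
for c in ['wrist','scene']:
    snap(c,c+'4.png')
    lm(c,['mill','lever_pivot','lever_tab'])
o=telemetry.get_obs();print(o['time_s'],o['eef_pos'],o['wrist_force'])
E
```

```text
wrist mill [([0.5987, 0.1094, -0.0016], 0.58)]
wrist lever_pivot [([0.6198, 0.0374, 0.0434], 0.76)]
wrist lever_tab [([0.6868, -0.0145, 0.0894], 0.9)]
scene mill [([0.5945, 0.1131, 0.0011], 0.73)]
scene lever_pivot [([0.624, 0.0344, 0.0385], 0.66)]
scene lever_tab [([0.6825, -0.0106, 0.0906], 0.55)]
8.875 [ 0.6741482  -0.02488414  0.06222661] [-0.56247786 -0.52555968  0.598771  ]
```

Call:
send_rows --series '[[[0,0,1],[1,0.9,0],1],[[0,0,2],[2.1,1.9,0],1],[[0,0,3],[3.1,2.9,0],1],[[0,0,4],[4.1,3.9,0],1],[[0,0,4],[4.1,3.9,0],1]]'

```text
time_s: 9.5
eef_pos: [0.6784, -0.021, 0.0622]
eef_rot: [-0.0, 0.885, 0.466, 0.0]
wrist_force: [-0.6, -0.8, -1.4]
opening: 0.001
grasp_force: 0.2
```

Call:
send_rows --series '[[[0,0,0.5],[0.5,0.5,0],1],[[0,0,1],[1,1,0],1],[[0,0,1],[1,1,0],1]]'

```text
time_s: 9.88
eef_pos: [0.6793, -0.0201, 0.0622]
eef_rot: [-0.0, 0.881, 0.474, 0.0]
wrist_force: [-0.9, -0.7, -0.4]
opening: -0.001
grasp_force: 0.4
```

Call:
send_rows --series '[[[0,0,0.5],[0.5,0.5,0],1],[[0,0,1],[1,1,0],1],[[0,0,1],[1,1,0],1]]'

```text
time_s: 10.25
eef_pos: [0.6804, -0.0191, 0.0622]
eef_rot: [-0.0, 0.877, 0.481, 0.0]
wrist_force: [-1.4, -0.1, -0.9]
opening: 0.002
grasp_force: 0.4
```

Call:
send_rows --series '[[[0,0,0.5],[0.5,0.5,0],1],[[0,0,0.5],[0.5,0.5,0],1]]'

```text
time_s: 10.5
eef_pos: [0.6808, -0.0186, 0.0622]
eef_rot: [-0.0, 0.874, 0.485, -0.0]
wrist_force: [-0.4, -1.8, -0.5]
opening: -0.001
grasp_force: 0.4
```

Call:
send_rows --series '[[[0,0,0.5],[0.4,0.5,0],1],[[0,0,0.5],[0.4,0.5,0],1]]'

```text
time_s: 10.75
eef_pos: [0.6813, -0.0181, 0.0623]
eef_rot: [-0.0, 0.872, 0.489, 0.0]
wrist_force: [-1.3, -0.7, -1.3]
opening: -0.004
grasp_force: 0.4
```

Call:
send_rows --series '[[[0,0,0.5],[0.4,0.5,0],1],[[0,0,0.5],[0.4,0.5,0],1]]'

```text
time_s: 11.0
eef_pos: [0.6816, -0.0178, 0.0623]
eef_rot: [0.0, 0.87, 0.493, -0.0]
wrist_force: [-0.7, -0.5, -0.4]
opening: -0.004
grasp_force: 0.8
```

Call:
send_rows --series '[[[0,0,0.5],[0.5,0.6,0],1],[[0,0,0.5],[0.5,0.6,0],1]]'

```text
time_s: 11.25
eef_pos: [0.6818, -0.0178, 0.0622]
eef_rot: [0.0, 0.868, 0.497, -0.001]
wrist_force: [-2.8, -3.0, -0.6]
opening: 0.003
grasp_force: 2.4
```

```bash
python3 - <<'E'
from look import *
for c in ['wrist','scene']:
    snap(c,c+'5.png')
    lm(c,['mill','lever_pivot','lever_tab'])
o=telemetry.get_obs();print(o['time_s'],o['eef_pos'],o['wrist_force'])
E
```

```text
wrist mill [([0.5982, 0.1119, 0.0004], 0.58)]
wrist lever_pivot [([0.6187, 0.0374, 0.0483], 0.75)]
wrist lever_tab [([0.6931, -0.0045, 0.0881], 0.62)]
scene mill [([0.5972, 0.1151, -0.0003], 0.64)]
scene lever_pivot [([0.6251, 0.0349, 0.0395], 0.69), ([0.6893, -0.0032, 0.0907], 0.27)]
scene lever_tab [([0.6926, -0.0048, 0.0895], 0.56)]
11.65 [ 0.68175724 -0.01775459  0.06221711] [-2.99052925 -4.75724762  0.67112898]
```

View pics/wrist5.png

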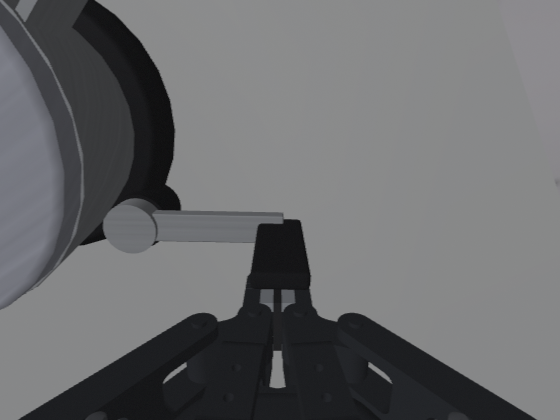

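The tab at px (280,250) has stopped moving while the force rose to about 5.6 N, so the lever is on its stop. Its world angle is about -30°, and the mill is still in place. I'm backing off and rising to measure the lid.

Call:
send_rows --series '[[[0,0,0],[-5,-9,0],1],[[0,0,0],[-15,-26,0],1],[[0,0,0],[-20,-35,30],1],[[0,0,0],[-20,-35,90],1],[[0,0,10],[-40,-35,150],1],[[0,0,20],[-70,-35,210],1],[[0,0,30],[-110,-20,250],1],[[0,0,40],[-140,0,270],1],[[0,0,50],[-180,20,270],1],[[0,0,60],[-200,40,270],1]]'

```text
time_s: 12.9
eef_pos: [0.4804, 0.0229, 0.3329]
eef_rot: [0.001, 0.501, 0.865, 0.0]
wrist_force: [0.9, -0.5, 0.7]
opening: -0.0
grasp_force: 0.0
```

```bash
python3 - <<'E'
from look import *
o=telemetry.get_obs();print(o['time_s'],o['eef_pos'],o['eef_rot'],o['wrist_force'])
for c in ['wrist','top','wrist','scene']:
    snap(c,c+'6.png')
    lm(c,['mill','lid_grip','lever_pivot','lever_tab','spout_tip'])
E
```

```text
12.9 [0.48040232 0.02288271 0.33289281] [8.23696874e-04 5.01334310e-01 8.65253180e-01 4.07130275e-04] [ 0.9320159  -0.53392098  0.69941194]
wrist mill [([0.5982, 0.1117, -0.0003], 0.7), ([0.6221, 0.04, 0.045], 0.2)]
wrist lid_grip [([0.5965, 0.1693, 0.1377], 0.74)]
wrist lever_pivot [([0.6214, 0.039, 0.0444], 0.96)]
wrist lever_tab [([0.6938, -0.0063, 0.0877], 0.91)]
wrist spout_tip [([0.7009, 0.1434, 0.0856], 0.58)]
top mill [([0.5985, 0.1123, 0.0027], 0.82)]
top lid_grip [([0.5959, 0.1703, 0.1421], 0.76)]
top lever_pivot []
top lever_tab []
top spout_tip [([0.7031, 0.1429, 0.0872], 0.94)]
wrist mill [([0.5987, 0.1092, -0.002], 0.75)]
wrist lid_grip [([0.5953, 0.1648, 0.1382], 0.96)]
wrist lever_pivot [([0.6207, 0.0401, 0.0468], 0.94)]
wrist lever_tab [([0.6927, -0.0063, 0.0891], 0.6), ([0.6216, 0.0399, 0.0441], 0.16)]
wrist spout_tip [([0.5959, 0.1675, 0.1395], 0.74), ([0.7008, 0.1448, 0.0863], 0.56)]
scene mill [([0.5947, 0.1145, 0.0009], 0.7)]
scene lid_grip [([0.4196, -0.2544, 0.0001], 0.59), ([0.5955, 0.1731, 0.1386], 0.58)]
scene lever_pivot [([0.6223, 0.0343, 0.0385], 0.85)]
scene lever_tab [([0.6913, -0.0025, 0.0897], 0.6)]
scene spout_tip [([0.704, 0.1451, 0.088], 0.78)]
```

View pics/wrist6.png

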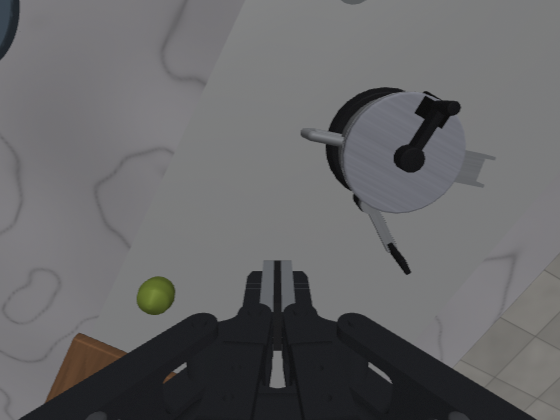

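The wrist view shows the lever locked with its tab at px (398,258). The lid post is at (450,108), the hub at (409,158) and the spout end at (480,170). The fit gives centre (0.5973, 0.1112), mill yaw about 18.3° and the lid arm at about 91.6° in the world. I'm going to the far side of the post.

Call:
send_rows --series '[[[0,0,10],[20,40,0],1],[[0,0,20],[40,80,0],1],[[0,0,30],[60,120,0],1],[[0,0,40],[73,147,-20],1],[[0,0,50],[73,147,-70],1],[[0,0,61.5],[73,147,-120],1],[[0,0,61.5],[73,147,-170],1],[[0,0,61.5],[73,147,-218],1],[[0,0,61.5],[73,147,-218],1],[[0,0,61.5],[73,147,-218],1]]'

```text
time_s: 15.35
eef_pos: [0.5564, 0.1701, 0.1162]
eef_rot: [0.001, -0.009, 1.0, 0.0]
wrist_force: [-0.0, 0.2, 0.5]
opening: -0.003
grasp_force: 0.0
```

```bash
python3 - <<'E'
from look import *
o=telemetry.get_obs();print(o['time_s'],o['eef_pos'],o['eef_rot'],o['wrist_force'])
print(2*np.degrees(np.arctan2(o['eef_rot'][2],o['eef_rot'][1])))
C=np.array([597.3,111.2]);b=np.array([555.1,169.9])
p=lambda th,d:(lambda a:C+60*np.array([np.cos(a),np.sin(a)])+d*np.array([-np.sin(a),np.cos(a)])-b)(np.radians(th))
for d in (32,25,18):print(d,np.round(p(91.6,d),1))
ref=b-b
for k,th in enumerate(list(np.arange(91.6,20,-4))+[18.3]):
    if k%9==0: ref=p(th,18);r0=th
    print(round(th,1),round(th-r0,1),np.round(p(th,18)-ref,1))
E
```

```text
15.35 [0.55641793 0.17008895 0.11617202] [ 1.15569788e-03 -9.07870078e-03  9.99958115e-01  9.40498061e-05] [-0.02541835  0.17218737  0.45903764]
181.04035746711318
32 [8.5 0.4]
25 [15.5  0.6]
18 [22.5  0.8]
91.6 0.0 [0. 0.]
87.6 -4.0 [4.2 1.2]
83.6 -8.0 [8.5 2.2]
79.6 -12.0 [12.8  2.8]
75.6 -16.0 [17.2  3.1]
71.6 -20.0 [21.5  3.1]
67.6 -24.0 [25.9  2.9]
63.6 -28.0 [30.2  2.3]
59.6 -32.0 [34.5  1.4]
55.6 0.0 [0. 0.]
51.6 -4.0 [ 4.1 -1.5]
47.6 -8.0 [ 8.1 -3.2]
43.6 -12.0 [12.  -5.3]
39.6 -16.0 [15.7 -7.6]
35.6 -20.0 [ 19.3 -10.1]
31.6 -24.0 [ 22.6 -12.9]
27.6 -28.0 [ 25.8 -15.9]
23.6 -32.0 [ 28.7 -19.2]
18.3 0.0 [0. 0.]
```

Call:
send_rows --series '[[[0,0,0],[8.5,0.4,0],1],[[0,0,0],[15.5,0.6,0],1],[[0,0,0],[22.5,0.8,0],1],[[0,0,-4],[26.7,2,0],1],[[0,0,-8],[31,3,0],1],[[0,0,-12],[35.3,3.6,0],1],[[0,0,-16],[39.7,3.9,0],1],[[0,0,-20],[44,3.9,0],1],[[0,0,-24],[48.4,3.7,0],1],[[0,0,-28],[52.7,3.1,0],1]]'

```text
time_s: 16.6
eef_pos: [0.608, 0.1732, 0.1144]
eef_rot: [-0.0, 0.234, 0.972, 0.0]
wrist_force: [-1.4, -0.0, 0.3]
opening: -0.001
grasp_force: 0.9
```

```bash
python3 - <<'E'
from look import *
for c in ['scene','top']:
    snap(c,c+'7.png')
    lm(c,['mill','lid_grip','lever_tab'])
o=telemetry.get_obs();print(o['time_s'],o['eef_pos'],o['wrist_force'])
C=np.array([597.3,111.2])
p=lambda th,d=18:(lambda a:C+60*np.array([np.cos(a),np.sin(a)])+d*np.array([-np.sin(a),np.cos(a)]))(np.radians(th))
print('from 63.6');[print(t,round(t-63.6,1),np.round(p(t)-p(63.6),1)) for t in np.arange(59.6,22,-4)]
print('from 27.6');[print(t,round(t-27.6,1),np.round(p(t)-p(27.6),1)) for t in (26,25,24,23,22,21,20,19,18.3)]
E
```

```text
scene mill [([0.5966, 0.1146, -0.0003], 0.93), ([0.7433, -0.2506, 0.0033], 0.22)]
scene lid_grip [([0.6208, 0.168, 0.1393], 0.93)]
scene lever_tab [([0.6903, -0.0052, 0.0908], 0.82)]
top mill []
top lid_grip [([0.5556, 0.4032, -0.0027], 0.71)]
top lever_tab [([0.6881, -0.0035, 0.0939], 0.51)]
17.0 [0.60783219 0.17302127 0.11430808] [ 0.69413259 -0.50938789  0.00890647]
from 63.6
59.6 -4.0 [ 4.3 -0.9]
55.6 -8.0 [ 8.5 -2.1]
51.6 -12.0 [12.6 -3.5]
47.6 -16.0 [16.6 -5.3]
43.6 -20.0 [20.5 -7.3]
39.6 -24.0 [24.2 -9.6]
35.6 -28.0 [ 27.8 -12.2]
31.6 -32.0 [ 31.1 -15. ]
27.6 -36.0 [ 34.3 -18. ]
23.6 -40.0 [ 37.2 -21.2]
from 27.6
26 -1.6 [ 1.2 -1.3]
25 -2.6 [ 1.9 -2.1]
24 -3.6 [ 2.7 -2.9]
23 -4.6 [ 3.4 -3.7]
22 -5.6 [ 4.1 -4.6]
21 -6.6 [ 4.7 -5.4]
20 -7.6 [ 5.4 -6.3]
19 -8.6 [ 6.  -7.2]
18.3 -9.3 [ 6.5 -7.8]
```

View pics/scene7.png

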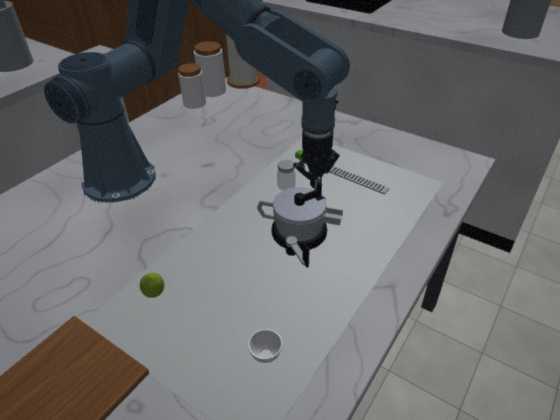

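In the scene view the lid arm at px (315,193) has turned with the fingertip. The lever is still locked at (305,255) and the mill hasn't moved. I'm continuing, and will stop a few degrees short to measure.

Call:
send_rows --series '[[[0,0,-4],[4.3,-0.9,0],1],[[0,0,-8],[8.5,-2.1,0],1],[[0,0,-12],[12.6,-3.5,0],1],[[0,0,-16],[16.6,-5.3,0],1],[[0,0,-20],[20.5,-7.3,0],1],[[0,0,-24],[24.2,-9.6,0],1],[[0,0,-28],[27.8,-12.2,0],1],[[0,0,-32],[31.1,-15,0],1],[[0,0,-36],[34.3,-18,0],1]]'

```text
time_s: 18.12
eef_pos: [0.6422, 0.1558, 0.1143]
eef_rot: [-0.0, 0.523, 0.852, 0.001]
wrist_force: [0.1, 2.1, -0.5]
opening: 0.0
grasp_force: 1.1
```

Call:
send_rows --series '[[[0,0,-1.6],[1.2,-1.3,0],1],[[0,0,-3.6],[2.7,-2.9,0],1],[[0,0,-5.6],[4.1,-4.6,0],1],[[0,0,-7.6],[5.4,-6.3,0],1],[[0,0,-7.6],[5.4,-6.3,0],1]]'

```text
time_s: 18.75
eef_pos: [0.6476, 0.1484, 0.1143]
eef_rot: [0.0, 0.578, 0.816, -0.0]
wrist_force: [0.4, 0.7, 1.0]
opening: 0.003
grasp_force: 0.4
```

Call:
send_rows --series '[[[0,0,0],[-4,10,0],1],[[0,0,0],[-10,28,0],1],[[0,0,0],[-15,45,20],1],[[0,0,0],[-40,60,70],1],[[0,0,0],[-80,60,120],1],[[0,0,0],[-110,40,170],1],[[0,0,0],[-130,20,220],1],[[0,0,0],[-140,0,250],1],[[0,0,0],[-140,-10,250],1]]'

```text
time_s: 19.88
eef_pos: [0.508, 0.1392, 0.3693]
eef_rot: [0.003, 0.577, 0.817, 0.003]
wrist_force: [-0.0, 0.2, -1.0]
opening: -0.001
grasp_force: 0.0
```

```bash
python3 - <<'E'
from look import *
o=telemetry.get_obs();print(o['time_s'],o['eef_pos'],o['eef_rot'],o['wrist_force'])
for c in ['wrist','top','wrist','scene']:
    k=snap(c,c+'8.png')
    if c=='wrist': np.savez('w8.npz',**{a:np.array(b) for a,b in k.items()})
    if c=='top': np.savez('t8.npz',**{a:np.array(b) for a,b in k.items()})
    lm(c,['mill','lid_grip','lever_pivot','lever_tab','spout_tip'])
E
```

```text
19.875 [0.50796818 0.13917995 0.3692513 ] [0.00334439 0.57721609 0.81658061 0.00255012] [-0.02835649  0.16126732 -1.02353825]
wrist mill [([0.6029, 0.1111, -0.0022], 0.9)]
wrist lid_grip [([0.6529, 0.1271, 0.1359], 0.58)]
wrist lever_pivot [([0.6226, 0.0373, 0.0446], 0.66)]
wrist lever_tab [([0.6975, -0.0059, 0.0892], 0.67), ([0.4222, -0.256, -0.002], 0.42)]
wrist spout_tip [([0.7023, 0.145, 0.0864], 0.6)]
top mill [([0.5966, 0.1112, 0.001], 0.6)]
top lid_grip []
top lever_pivot [([0.62, 0.0385, 0.0426], 0.97)]
top lever_tab [([0.689, -0.0048, 0.0952], 0.67)]
top spout_tip []
wrist mill [([0.6006, 0.1096, -0.0007], 0.61)]
wrist lid_grip [([0.6539, 0.1288, 0.1357], 0.85)]
wrist lever_pivot [([0.6203, 0.0372, 0.0443], 0.9)]
wrist lever_tab [([0.6943, -0.0079, 0.0899], 0.69)]
wrist spout_tip [([0.7023, 0.1448, 0.0853], 0.56)]
scene mill [([0.5982, 0.1135, -0.0015], 0.64), ([0.5551, 0.408, -0.0001], 0.21)]
scene lid_grip [([0.6505, 0.1339, 0.1395], 0.97)]
scene lever_pivot [([0.6214, 0.0355, 0.0409], 0.85)]
scene lever_tab [([0.6896, -0.0044, 0.0911], 0.83), ([0.5561, 0.4067, 0.0003], 0.28)]
scene spout_tip [([0.7031, 0.1456, 0.0914], 0.86)]
```

View pics/wrist8.png

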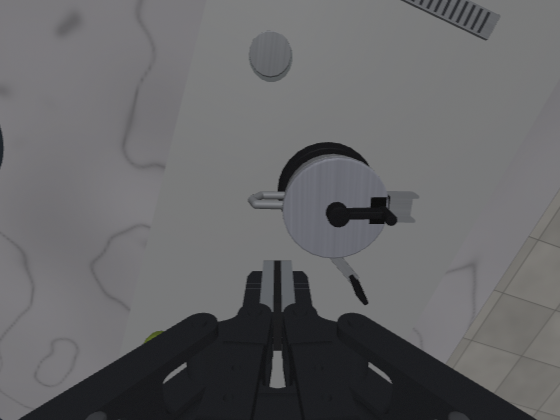

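The wrist view shows the hub at px (338,214), the arm running to the post at (390,217), the spout out to (415,207) and the loop handle at (253,200). Lid and spout look nearly aligned, so I'll measure the edges at higher zoom.

```bash
python3 - <<'E'
import cv2
i=cv2.imread('pics/wrist8.png')[150:270,240:430]
i=cv2.convertScaleAbs(i,alpha=2.2,beta=20)
cv2.imwrite('pics/crop8.png',cv2.resize(i,None,fx=4,fy=4,interpolation=cv2.INTER_CUBIC))
E
```

```text
(no output)
```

View pics/crop8.png

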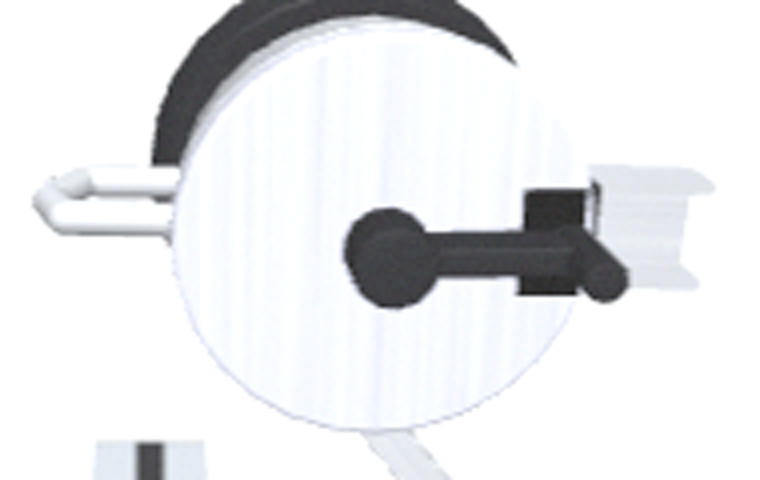

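```bash
python3 - <<'E'
import numpy as np
from scipy.spatial.transform import Rotation as R
w=np.load('w8.npz');K=w['camera_matrix'];o=w['orientation'];M=R.from_quat(np.r_[o[1:],o[0]]).as_matrix() if o.size==4 else o
def P(x,y,z):
    u=np.array([x/4+240,y/4+150,1.]);r=np.linalg.inv(K)@u;d=M@[r[0],-r[1],-r[2]]
    return w['xyz']+d*(z-w['xyz'][2])/d[2]
an=lambda a,b:np.degrees(np.arctan2(*(b-a)[1::-1]))
for n,a,b,z in [('bar up',(445,232),(570,233),.122),('bar low',(445,276),(518,277),.122),('gap up',(527,190),(585,190),.102),('gap low',(517,295),(577,295),.102),('spout up',(595,166),(693,169),.088),('spout low',(605,291),(695,289),.088),('handle up',(90,168),(178,168),.086),('handle low',(60,234),(168,233),.07)]:
    print(n,an(P(*a,z),P(*b,z)).round(1))
h=P(391,246,.126);p=P(605,281,.14);l=(P(172,228,.102)+P(577,228,.102))/2;l2=(P(376,18,.102)+P(376,431,.102))/2
print('hub',h,'post',p,'lid c',l,l2,'arm',an(h,p))
a,b=P(714,186,.088),P(700,287,.088);t=(a+b)/2;print('tip',t,a,b,an(h,t),np.linalg.norm(a-b), np.linalg.norm(p-h), np.linalg.norm(t-h))
E
```

```text
bar up 18.9
bar low 18.6
gap up 19.4
gap low 19.4
spout up 17.6
spout low 20.8
handle up 19.4
handle low 20.0
hub [0.59438271 0.11822205 0.126     ] post [0.65420514 0.13283551 0.14      ] lid c [0.59416505 0.11578057 0.102     ] [0.59560743 0.11357691 0.102     ] arm 13.727416642447045
tip [0.70414613 0.14613724 0.088     ] [0.69812433 0.16292517 0.088     ] [0.71016792 0.12934931 0.088     ] 14.269043312646112 0.03567053004824087 0.06315280076652985 0.11946240198904232
```

Edge directions show the lid arm at about 19° and the spout and handle at about 19.3°, so they are aligned to within about 1°. The lever is at about -31°, against an expected stop at -30.7°. The robot is clear of everything, so I'm handing in.

```bash
python3 -c "
from bench import ctrl
print(ctrl.hand_in())"
```

```text
the job is handed in; nothing more can be done
None
```

I pushed the foot lever to its stop first, then turned the lid arm to within about 1° of the spout by camera measurement, and handed the job in at about 21 s with the arm clear; no verdict was returned.

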